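Unlatch the push-button bin and hold its lid at 60 degrees

TASK

I need both hands free to get the bar tools out of the white storage bin, and its wooden lid falls shut by itself. Press the bin's round steel button straight down to its stop so that the latch lets go and the lid pops ajar, and let the button come back up; then take the lid by its steel bridge handle, raise it to 60 degrees open (within 7 degrees) and finish still holding it there, hand on the handle. Leave everything else on the worktop standing where it is.

Things in the scene. Friction and masses are not known exactly. Their poses are not given: they have to be found in the camera images.
- bin: White storage bin, 220 mm (its x) by 200 mm (its y), fixed. Origin: centre of its underside, on the worktop. Its x points from the button end to the hinge end, y along the hinge line. At the button end a 50 mm deck carries a raised latch cover (40 x 64 mm, top at z = 140 mm); the lid, its top at z = 123 mm, covers the rest. Stands side-on, hinge end to the robot's left, turned up to 25 degrees.
- bin_button (a joint): Round steel mushroom button, 38 mm across, on the latch cover; slide in m: 0 = up, 0.010 = down at its stop. A spring: 2.4 N to start it, about 7 N at the stop, rigid beyond; comes back up when let go. From about 7 mm the bolt over the lid's tongue is drawn clear and the lid pops ajar.
- button_top (a point): Centre of the button's top face: 165 mm above the worktop at rest, at x = -87 mm, y = 0 in the bin's frame. Moves with the button.
- bin_lid (a joint): Light wooden lid plate (164 x 198 x 8 mm, 0.26 to 0.4 kg). Hinge angle in rad: 0 = shut and latched (it cannot be raised until the button is pressed), grows as the handle end rises, 1.047 = 60 degrees, 1.40 = end of swing. Freed, two spring pins push it ajar to about 0.12, where it rests; from above that it falls back unless held.
- lid_hinge (a point): Middle of the hinge axis: x = +106 mm, y = 0, z = 119 mm in the bin's frame. The axis is level, along the bin's y.
- lid_handle (a point): Centre of the bar of the steel bridge handle, near the lid's free edge. The bar is 54 mm long along the bin's x (lid shut), 14 mm wide along the bin's y (pinch it so), 11 mm high, 28 mm clear of the lid. With the lid at angle a, in the bin's frame (mm): x = 106 - 128 cos a + 37.5 sin a, y = 0, z = 119 + 128 sin a + 37.5 cos a (shut: x = -22, z = 156.5).
- bitters_1: Bystander: small brown dropper bottle, 33 mm across, 102 mm high, standing behind the bin (away from the robot). Origin under its centre. Leave alone.
- bitters_2: Bystander: a second brown dropper bottle of the same size beside the first. Leave alone.
- toothpicks: Bystander: glass jar with a black screw cap, 45 mm across, 105 mm high, behind the bin. Leave alone.
- clip_jar: Bystander: small white and wooden-rimmed clip jar, 66 mm across, 78 mm high, left of the bin. Leave alone.
- wine_stopper: Bystander: chrome and black bottle stopper, 36 mm across, 65 mm high, right of the bin. Leave alone.
- bar_spoon: Bystander: thin bar spoon, 259 mm long, lying on the worktop near its front edge, at the right. Leave alone.

How it is judged (in metres and radians):
On the way, in this order (a step that is already met when the one before it is completed fails the run):
1. the button is pressed down to its stop (value of joint bin_button above 0.0088 m), for 0.1 s.
2. the button is let up and the hand raises the lid past 20 degrees (value of joint bin_button below 0.002 m and value of joint bin_lid above 0.35 rad and contact force between the fingers and bin above 0.5 N), for 0.1 s.
At the end, for the whole second after the job is handed in: The lid is held open at 60 degrees (53 to 67), still, by the fingers on the bridge handle (TCP within 35 mm of the bar's centre, contact force over 0.5 N), with the button back up (within 2 mm of rest) (value of joint bin_lid between 0.925 and 1.169 rad and velocity of joint bin_lid between -0.1 and 0.1 rad/s and value of joint bin_button below 0.002 m and contact force between the fingers and bin above 0.5 N and distance between the grasp point and lid_handle below 0.035 m); the arm keeps its last pose, push and grip.
It fails at once if one of the other things on the worktop is knocked over or shoved more than 25 mm (distance of any of bitters_1, bitters_2, toothpicks, clip_jar, wine_stopper, bar_spoon from where it was at the start of the episode above 0.025 m or angle between any of bitters_1, bitters_2, toothpicks, clip_jar, wine_stopper's own z axis and vertical above 0.5 rad).
It also fails if it takes over 42 s, if anything falls off the work surface, if the arm or the gripper's body presses on something with over 40 N, if the wrist force passes 120 N, or if a joint passes its speed limit or range.

ROBOT

A 6-joint arm with a two-finger parallel gripper is mounted at the origin on a cart in front of the work surface, level with it; the furniture and walls round the work are solid. World frame = base frame: x ahead of the robot, y to its left, z up, the work surface at z = 0. Lengths are in m, angles in degrees, forces in N, time in s.
With the tool pointing down it reaches from about 0.35 to 0.875 m from the base axis. Payload 4.2 kg.
Tool frame: the origin (TCP) lies between the finger pads, 19 mm behind the fingertips; this is the grasp point; z points along the fingers, y is the line along which they close (so a half turn about z gives the same grasp; the last joint's range is limited). The gripper opens to 87 mm and grips with 3 to 60 N. Pads are 19 mm wide; open, the fingers measure 117 mm over their backs; the gripper's body (75 mm by 190 mm) begins 51 mm behind the grasp point.
Start: joints at [80.42, 22.042, 0.453, 0, -68.411, -14.817], TCP at [0.258, 0.569, 0.241] pointing down, gripper open.
Joint ranges: [-179.83, 179.83], [-69.29, 118.12], [-61.27, 80.66], [-181.25, 117.63], [-171.15, -9.14], [-177.46, 177.46]. Speed limits (degrees/s): [159.86, 159.86, 180, 180, 180, 180].

INTERFACE

Orientations are given as a 3x3 rotation matrix whose columns are the frame's x, y, z axes.
In Python, from station import r, eyes, workorder gives the robot as it stands (r), with the cameras (eyes) and the job (workorder).
- The arm moves only by the tool run_rows, called after ">>>" in YAML: its name, and indented under it one key for each argument. Schema: {"type":"object","properties":{"ticks":{"type":"array","items":{"type":"object","properties":{"aperture":{"type":"number"},"tx":{"type":"number"},"ty":{"type":"number"},"tz":{"type":"number"},"drx":{"type":"number"},"dry":{"type":"number"},"drz":{"type":"number"}},"additionalProperties":false,"required":["aperture"]},"minItems":1,"maxItems":8},"only":{"type":"string"},"quiet":{"type":"boolean"},"lines":{"type":"string"}},"required":["ticks"],"additionalProperties":false}. ticks is a list of rows, 1 to 8 of them, each an object with the fields aperture (the opening from 0.0 (shut) to 1.0 (fully open)), tx, ty, tz (the shift in normalised numbers (1 is 100 cm)), drx, dry, drz (a rotation vector in normalised numbers (1 is 180 degrees)); a field left out counts as zero (the opening has to be given); each row is the pose to reach, as a shift and turn from the pose commanded when the call began, along the tool's axes at that moment; what a row does not reach only later rows make up. A row lasts 1/10 s, in which the tool goes at most 0.05 m and 8.59 degrees, less where a joint would pass 70% of its speed; a pose out of reach is approached as far as the arm can. The fingers move at their own pace and stop on an object; the grip force is fixed at half the most. Time passes only in rows, so rows that do not move let the fingers close. The tool returns the time, the measured TCP pose, the force, the opening and the grip force at its end. only (a regular expression) keeps the lines of the reply that match it, lines (a string "A,B") keeps lines A to B, and quiet returns only ok. No shift or turn number may pass 1 either way. Input that does not fit is refused with a message, and nothing moves.
- r.sense(): the state, without advancing time (a new reading comes with each control period).
- eyes.capture(name): name is "scene" or "side" or "wrist"; returns a dict with "pixels" (384x512x3 uint8, red, green, blue), "z_map" (384x512 float32, m along the optical axis (not along the pixel's ray), 0 where there is no reading), "K" (3x3 intrinsics, pixels), "distortion" ([k1, k2, p1, p2, k3] as OpenCV has them; the pictures are not rectified), "world_from_camera" (4x4, takes a point from camera to world coordinates). Camera axes: x right, y up, looking along -z (the intrinsics and any distortion apply to the point x, -y, -z); pixel columns grow to the right and rows downward; lengths in m; the calibration is good to about 2 mm. A picture is of the moment at which its call begins.
- workorder.finish_job(): hands the job in; it is judged then, once.
The state is a dict: "time_s": time; "joints": joint angles; "joint_velocities": joint speeds; "effort": joint torques, N m; "tcp_pos": TCP position; "ee_rot": TCP orientation; "wrist_force": force on the tool from outside, world axes, zero at the start; "moment": the same for the moment, N m; "gripper_width": opening from 0.0 (shut) to 1.0 (fully open); "gripper_force": force on a finger pad.
Only numpy, scipy, OpenCV 4.12 (cv2) and the standard library are available. Lean on these libraries where they do the work, as an engineer would, in place of code of your own. Each camera call takes 0.05 s, during which the arm holds its last target. There are 200 camera calls.

## Working session

There is one attempt and no reset: what is moved stays moved. The work goes in short steps, Python scripts to look and compute and a tool call to move; the robot and the scene stay as the last step left them, time stands still between calls to the robot, and variables do not carry over. Pictures are saved under pics/ and viewed, at most 10 in all, crops included, and the job is handed in when it is done.

```bash
ls; mkdir -p pics
```

Run:
```python
from station import r, eyes, workorder
import cv2,numpy as np
s=r.sense(); print(s['time_s'],s['tcp_pos'],np.round(s['ee_rot'],3).tolist(),s['gripper_width'])
for n in ("scene","side"):
    c=eyes.capture(n); np.savez('pics/'+n+'.npz',**c); cv2.imwrite(f'pics/{n}1.png',c['pixels'][:,:,::-1]); print(n,np.round(c['K'],1).tolist(),c['distortion'],np.round(c['world_from_camera'],3).tolist())
```

```text
pics
station.py
0.0 [0.2579043  0.56867124 0.2401366 ] [[0.911, -0.413, -0.001], [-0.413, -0.911, -0.002], [0.0, 0.002, -1.0]] 0.9979505749156957
scene [[416.0, 0.0, 259.0], [0.0, 416.0, 188.8], [0.0, 0.0, 1.0]] [-0.01382056  0.          0.          0.          0.        ] [[0.442, 0.384, -0.811, -0.471], [-0.897, 0.181, -0.403, -0.376], [-0.008, 0.905, 0.425, 0.651], [0.0, 0.0, 0.0, 1.0]]
side [[444.5, 0.0, 261.3], [0.0, 444.5, 194.9], [0.0, 0.0, 1.0]] [-0.05168811  0.          0.          0.          0.        ] [[0.503, 0.75, -0.429, 0.012], [-0.864, 0.443, -0.239, -0.149], [0.011, 0.491, 0.871, 1.201], [0.0, 0.0, 0.0, 1.0]]
```

View pics/scene1.png

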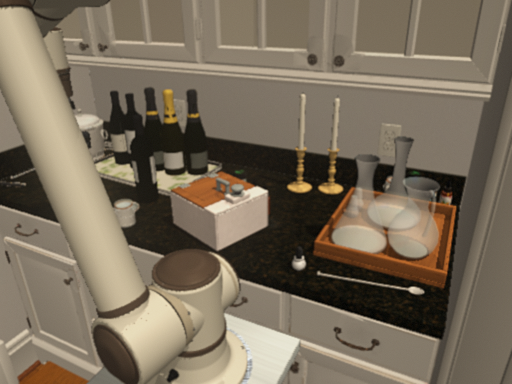

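View pics/side1.png

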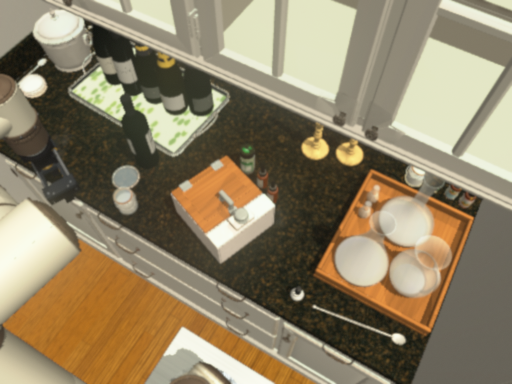

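The side view shows the bin at about (222,208), with the button near (241,215), the handle bar from (222,192) to (236,207) and the wooden lid to the upper left. The clip jar is at (125,200), the stopper at (297,294), and the bottles and toothpick jar lie behind the bin at (250,160)–(272,190).

Create h.py:
```python
import cv2,numpy as np
def cloud(c):
    h,w=c['z_map'].shape
    uv=np.stack(np.meshgrid(np.arange(w),np.arange(h)),-1).reshape(-1,1,2).astype(float)
    n=cv2.undistortPoints(uv,c['K'],c['distortion']).reshape(h,w,2)
    z=c['z_map']; P=np.stack([n[...,0]*z,-n[...,1]*z,-z,np.ones_like(z)],-1)
    W=(P@np.array(c['world_from_camera']).T)[...,:3]; W[z==0]=np.nan
    return W
```

Run:
```python
from h import *
for n in ('side','scene'):
    c=np.load(f'pics/{n}.npz'); W=cloud(c); hsv=cv2.cvtColor(c['pixels'],cv2.COLOR_RGB2HSV)
    reg=np.zeros(W.shape[:2],bool)
    if n=='side': reg[140:270,160:285]=1
    else: reg[165:255,160:280]=1
    Z=W[...,2]
    table=W[...,:]
    wood=reg&(hsv[...,1]>110)&(hsv[...,0]<20)&(abs(Z-.123)<.012)
    p=W[wood]; print(n,len(p),'wood z',np.median(p[:,2]))
    rc=cv2.minAreaRect(p[:,:2].astype(np.float32)); print(rc,'\n',cv2.boxPoints(rc))
    # top rim incl. white
    top=reg&(Z>.105)&(Z<.175); rc=cv2.minAreaRect(W[top][:,:2].astype(np.float32)); print('all',rc)
    for lo,hi,t in((.132,.146,'cover'),(.148,.160,'handle'),(.160,.175,'button')):
        m=reg&(Z>lo)&(Z<hi); q=W[m]; v,u=np.nonzero(m)
        print(t,len(q),np.round(np.median(q,0),4),np.round(q.min(0),3),np.round(q.max(0),3),u.mean(),v.mean())
```

```text
side 3243 wood z 0.12435662003379377
((0.48784947395324707, 0.26040637493133545), (0.16726960241794586, 0.1985732913017273), 70.47254180908203) 
 [[0.366318   0.21476954]
 [0.55346966 0.1483947 ]
 [0.60938096 0.3060432 ]
 [0.4222293  0.37241805]]
all ((0.5194263458251953, 0.22229546308517456), (0.22554250061511993, 0.28641486167907715), 70.16259002685547)
cover 235 [0.4376 0.1518 0.1396] [0.414 0.127 0.132] [0.56  0.3   0.145] 239.52340425531915 217.8127659574468
handle 33 [0.4652 0.2048 0.1585] [0.431 0.135 0.148] [0.483 0.24  0.16 ] 229.75757575757575 202.12121212121212
button 215 [0.4558 0.1606 0.1635] [0.431 0.135 0.16 ] [0.483 0.239 0.17 ] 235.96279069767442 207.646511627907
scene 1201 wood z 0.1256439211826662
((0.48740601539611816, 0.25622817873954773), (0.16673466563224792, 0.19930018484592438), 69.9037094116211) 
 [[0.36517805 0.21217619]
 [0.55234414 0.14369687]
 [0.609634   0.30028015]
 [0.4224679  0.36875948]]
all ((0.5194493532180786, 0.21801206469535828), (0.2262742966413498, 0.2909635603427887), 70.60314178466797)
cover 219 [0.4424 0.1476 0.1408] [0.414 0.123 0.132] [0.482 0.233 0.146] 234.65753424657535 194.18721461187215
handle 57 [0.4622 0.1894 0.1558] [0.432 0.131 0.148] [0.477 0.236 0.16 ] 227.91228070175438 185.82456140350877
button 115 [0.4515 0.1555 0.1644] [0.43  0.131 0.16 ] [0.482 0.238 0.168] 231.9304347826087 184.4695652173913
```

Run:
```python
from h import *
from scipy.spatial.transform import Rotation as R
bx=np.array([np.cos(np.radians(70.2)),np.sin(np.radians(70.2)),0]); by=np.array([-bx[1],bx[0],0])
# wrist model R=Rz(j1)Ry(j2-j3)Rx(a4)Ry(-j5)Rx(-j6)*C
def base(j1,p,a4,j5,j6): return R.from_euler('ZYXYX',[j1,p,a4,-j5,-j6],degrees=True)
R0=np.array([[.911,-.413,0],[-.413,-.911,0],[0,0,-1]])
C=base(80.42,21.589,0,-68.411,-14.817).inv()*R.from_matrix(R0)
for s in(1,-1):
  for al in(0,20,40,60):
    y=s*by; z=-np.array([0,0,1]); M=np.stack([np.cross(y,z),y,z],1)
    G=R.from_rotvec(-np.array(by)*al*-1,degrees=True)*R.from_matrix(M)
    for p in(20,40):
      j1=[24,30,36,40][al//20]
      e=((R.from_euler('ZY',[j1,p],degrees=True)).inv()*G*C.inv()).as_euler('XYX',degrees=True)
      print(s,al,p,'toolz',np.round(G.as_matrix()[:,2],2),'a4,j5,j6',np.round([e[0],-e[1],-e[2]]), 'down-rot about tool z', )
w=dict(np.load('pics/side.npz')); W=cloud(w)
for n in('side','scene'):
  W=cloud(np.load(f'pics/{n}.npz')); Z=W[...,2]
  m=(Z>.158)&(Z<.172)&(np.hypot(W[...,0]-.450,W[...,1]-.154)<.03); q=W[m]; print(n,'button',len(q),q.mean(0),(q.min(0)+q.max(0))/2,np.ptp(q,axis=0))
  m=(Z>.15)&(Z<.17)&(np.hypot(W[...,0]-.472,W[...,1]-.215)<.032); q=W[m]; print('handle',len(q),q.mean(0),(q.min(0)+q.max(0))/2, 'in bin', ((q-[.4795,.2358,0])@np.stack([bx,by],1)).min(0),((q-[.4795,.2358,0])@np.stack([bx,by],1)).max(0))
```

```text
Traceback (most recent call last):
  File "scipy/spatial/transform/_rotation.pyx", line 1413, in scipy.spatial.transform._rotation.Rotation.from_euler
ValueError: Expected axis specification to be a non-empty string of upto 3 characters, got ZYXYX
```

Run:
```python
from h import *
from scipy.spatial.transform import Rotation as R
bx=np.array([np.cos(np.radians(70.2)),np.sin(np.radians(70.2)),0]); by=np.array([-bx[1],bx[0],0])
def base(j1,p,a4,j5,j6): return R.from_euler('ZY',[j1,p],degrees=True)*R.from_euler('XYX',[a4,-j5,-j6],degrees=True)
R0=np.array([[.911,-.413,0],[-.413,-.911,0],[0,0,-1]])
C=base(80.42,21.589,0,-68.411,-14.817).inv()*R.from_matrix(R0)
for s in(1,-1):
  for al in(0,20,40,60):
    y=s*by; z=-np.array([0,0,1]); M=np.stack([np.cross(y,z),y,z],1)
    G=R.from_rotvec(by*al,degrees=True)*R.from_matrix(M)
    for p in(20,40):
      j1=[24,30,36,40][al//20]
      e=((R.from_euler('ZY',[j1,p],degrees=True)).inv()*G*C.inv()).as_euler('XYX',degrees=True)
      print(s,al,p,'toolz',np.round(G.as_matrix()[:,2],2),'a4,j5,j6',np.round([e[0],-e[1],-e[2]]))
for n in('side','scene'):
  W=cloud(np.load(f'pics/{n}.npz')); Z=W[...,2]
  m=(Z>.158)&(Z<.172)&(np.hypot(W[...,0]-.450,W[...,1]-.154)<.03); q=W[m]; print(n,'button',len(q),q.mean(0),(q.min(0)+q.max(0))/2,np.ptp(q,axis=0))
  m=(Z>.15)&(Z<.17)&(np.hypot(W[...,0]-.472,W[...,1]-.215)<.032); q=W[m]; b=(q[:,:2]-[.4795,.2358])@np.stack([bx,by],1)[:2]; print('handle',len(q),q.mean(0),(q.min(0)+q.max(0))/2, 'in bin', b.min(0),b.max(0))
```

```text
1 0 20 toolz [ 0.  0. -1.] a4,j5,j6 [  0. -70. -44.]
1 0 40 toolz [ 0.  0. -1.] a4,j5,j6 [  0. -50. -44.]
1 20 20 toolz [-0.12 -0.32 -0.94] a4,j5,j6 [-13. -86. -53.]
1 20 40 toolz [-0.12 -0.32 -0.94] a4,j5,j6 [-14. -66. -57.]
1 40 20 toolz [-0.22 -0.6  -0.77] a4,j5,j6 [ -22. -104.  -57.]
1 40 40 toolz [-0.22 -0.6  -0.77] a4,j5,j6 [-21. -85. -64.]
1 60 20 toolz [-0.29 -0.81 -0.5 ] a4,j5,j6 [ -31. -122.  -56.]
1 60 40 toolz [-0.29 -0.81 -0.5 ] a4,j5,j6 [ -27. -105.  -67.]
-1 0 20 toolz [ 0.  0. -1.] a4,j5,j6 [ -0. -70. 136.]
-1 0 40 toolz [ 0.  0. -1.] a4,j5,j6 [ -0. -50. 136.]
-1 20 20 toolz [-0.12 -0.32 -0.94] a4,j5,j6 [-13. -86. 127.]
-1 20 40 toolz [-0.12 -0.32 -0.94] a4,j5,j6 [-14. -66. 123.]
-1 40 20 toolz [-0.22 -0.6  -0.77] a4,j5,j6 [ -22. -104.  123.]
-1 40 40 toolz [-0.22 -0.6  -0.77] a4,j5,j6 [-21. -85. 116.]
-1 60 20 toolz [-0.29 -0.81 -0.5 ] a4,j5,j6 [ -31. -122.  124.]
-1 60 40 toolz [-0.29 -0.81 -0.5 ] a4,j5,j6 [ -27. -105.  113.]
side button 146 [0.44804961 0.15238972 0.16389754] [0.44942268 0.15354489 0.16393345] [0.03774157 0.03647295 0.01137214]
handle 97 [0.46989604 0.21342804 0.16174329] [0.47005753 0.21385007 0.16051796] in bin [-0.05025048 -0.00705542] [0.00433736 0.00770946]
scene button 81 [0.44408972 0.14691793 0.16403731] [0.44786214 0.14896901 0.16314389] [0.0361425  0.0362305  0.00994221]
handle 70 [0.46780588 0.20873217 0.16016954] [0.46884703 0.21159302 0.15876547] in bin [-0.05257312 -0.00941394] [0.00181148 0.00787477]
```

Run:
```python
from h import *
W=np.concatenate([cloud(np.load(f'pics/{n}.npz')).reshape(-1,3) for n in('side','scene')])
W=W[(W[:,2]>.03)&(W[:,0]>.15)&(W[:,0]<.95)&(W[:,1]>.0)&(W[:,1]<.75)]
# height map 4cm cells: rows x, cols y
xs=np.arange(.2,.95,.04); ys=np.arange(.75,.0,-.04)
print('x\\y  ',' '.join(f'{int(y*100):3d}' for y in ys))
for x in xs:
    row=[]
    for y in ys:
        m=(abs(W[:,0]-x)<.02)&(abs(W[:,1]-y)<.02); row.append(f'{int(W[m,2].max()*100):3d}' if m.sum()>2 else '  .')
    print(f'{x:.2f}',' '.join(row))
```

```text
x\y    75  71  67  62  58  54  50  46  42  38  34  30  26  22  18  14  10   6   2
0.20   .   .   .   .  47  54  33  33   .   .   .   .   .   .   .   .   .   .   .
0.24   .   .   .  30  40  59  58  33   .   .   .   .   .   .   .   .   .   .   .
0.28   .   .   .  24  58  59  58   .   .   .   .   .   .   .   .   .   .   .   .
0.32   .   .   .  33  31   .   7   6   .   .   .   .   .   .   .   .   .   .   .
0.36   .   .   .   .   .   7   8   8   .   .   .   .  12  12  12  12   .   .   .
0.40   .   .   .   .   .   .   8   6   .   .  12  12  13  13  12  14   .   .   .
0.44   .   .   .   .   .   .   .   .   .  10  13  12  13  12  16  16  14   .   .
0.48   .   .   .   .  21  22   .   .   .   .  13  13  13  16  16  16  14   .   .
0.52   .   .   .   .  30  30  22   .   .   .  12  12  13  13  12  12  12   .   .
0.56   .   .   .   .   .  30  21   .   .   .   .  13  13  12  13  12  12   .   .
0.60  62  63  51  51  51  63  51  51  63  63  63  64  51  51  59  70  51  51  75
0.64  45  63  51  51  51  63  51  51  51  45  63  64  56  51  51  69  51  51  73
0.68   .   .  47  48  48  48  48  48   .   .  47  48  48  48  48  48  48  48  48
0.72  18  31  32  33  48  48  48   3   4   .  63  48  48  48  48  48  48  48  48
0.76  19  33  33  33  33  33  33  17   4   .  63  48  48  48  48  48  48  48   .
0.80   .   .  19   .  19  33  33  18   .   .  63  48  48  48  48  48  48  48   .
0.84   .   .   .   .   .   .   .   .   .   .  63  48  48  48  48  48  48  48   .
0.88   .   .   .   .   .   .   .   .   .   .  63  47  48  48  48  48  48   .  33
0.92   .  53   .   .   .  10  10  10  10  10  63  10  62  61  63  58  48  10  10
```

The manual's scale: turns go in shares of 180 degrees. Converting my numbers, 8.5 degrees is 0.0472.

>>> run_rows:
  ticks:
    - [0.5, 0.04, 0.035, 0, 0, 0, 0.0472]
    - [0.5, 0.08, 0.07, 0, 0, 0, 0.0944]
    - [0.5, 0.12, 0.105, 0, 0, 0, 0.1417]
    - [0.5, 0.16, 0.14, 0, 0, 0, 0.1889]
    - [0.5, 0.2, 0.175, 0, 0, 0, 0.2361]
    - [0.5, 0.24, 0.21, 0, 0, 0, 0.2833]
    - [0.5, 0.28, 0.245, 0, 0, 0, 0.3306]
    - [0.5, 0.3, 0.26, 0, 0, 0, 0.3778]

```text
refused: ticks[0]: [0.5, 0.04, 0.035, 0, 0, 0, 0.0472] is not of type 'object' (schema: type "object"). Nothing was moved.
```

Nothing moved. I misread the format; it is a list of objects with named fields. Resending.

>>> run_rows:
  ticks:
    - {"aperture":0.5, "tx":0.04, "ty":0.035, "drz":0.0472}
    - {"aperture":0.5, "tx":0.08, "ty":0.07, "drz":0.0944}
    - {"aperture":0.5, "tx":0.12, "ty":0.105, "drz":0.1417}
    - {"aperture":0.5, "tx":0.16, "ty":0.14, "drz":0.1889}
    - {"aperture":0.5, "tx":0.2, "ty":0.175, "drz":0.2361}
    - {"aperture":0.5, "tx":0.24, "ty":0.21, "drz":0.2833}
    - {"aperture":0.5, "tx":0.28, "ty":0.245, "drz":0.3306}
    - {"aperture":0.5, "tx":0.3, "ty":0.26, "drz":0.3778}

```text
time_s: 0.9
tcp_pos: [0.424, 0.2062, 0.2412]
ee_rot: [[-0.048, -0.999, -0.0], [-0.999, 0.048, -0.0], [0.0, 0.0, -1.0]]
wrist_force: [1.1, 0.5, 0.4]
gripper_width: 0.507
gripper_force: 0.0
```

Run:
```python
from station import r, eyes, workorder
import cv2,numpy as np
s=r.sense(); print(np.round(s['joints'],1),np.round(s['ee_rot'],3).tolist())
```

```text
[ 45.7   6.9 -20.2  -0.  -62.9 -48.5] [[-0.048, -0.999, -0.0], [-0.999, 0.048, -0.0], [0.0, 0.0, -1.0]]
```

Converted, 17 degrees is 0.0944.

>>> run_rows:
  ticks:
    - {"aperture":0.0, "tx":0.025, "ty":-0.014, "drz":0.0472}
    - {"aperture":0.0, "tx":0.053, "ty":-0.028, "drz":0.0944}
    - {"aperture":0.0, "tx":0.053, "ty":-0.028, "drz":0.0944}
    - {"aperture":0.0, "tx":0.053, "ty":-0.028, "drz":0.0944}
    - {"aperture":0.0, "tx":0.053, "ty":-0.028, "drz":0.0944}

```text
time_s: 1.4
tcp_pos: [0.4495, 0.1548, 0.2411]
ee_rot: [[-0.331, -0.944, -0.0], [-0.944, 0.331, 0.0], [0.0, 0.0, -1.0]]
wrist_force: [-1.3, 0.7, -0.3]
gripper_width: 0.132
gripper_force: 0.0
```

Run:
```python
from station import r, eyes, workorder
from h import *
s=r.sense(); print(np.round(s['joints'],1),s['tcp_pos'])
c=eyes.capture('wrist'); np.savez('pics/wrist.npz',**c); cv2.imwrite('pics/wrist1.png',c['pixels'][:,:,::-1])
W=cloud(c); Z=W[...,2]
for t,lo,hi,x,y,rad in(('button',.158,.170,.449,.152,.03),('handle',.15,.170,.4705,.213,.034)):
  m=(Z>lo)&(Z<hi)&(np.hypot(W[...,0]-x,W[...,1]-y)<rad); q=W[m]
  if len(q): print(t,len(q),q.mean(0),(q.min(0)+q.max(0))/2,np.ptp(q,axis=0),cv2.minAreaRect(q[:,:2].astype(np.float32)))
```

```text
[ 38.6   7.3 -19.7  -0.  -62.9 -58. ] [0.44946103 0.1548163  0.24108732]
button 1669 [0.44918097 0.14929633 0.16353012] [0.44978909 0.1505814  0.16215879] [0.03674654 0.03687044 0.00823569] ((0.4497934877872467, 0.15028919279575348), (0.03631042316555977, 0.03650839999318123), 72.61026763916016)
handle 400 [0.47177633 0.21154584 0.16175574] [0.47220965 0.21249669 0.16126685] [0.01956038 0.02589319 0.00596802] ((0.4719441533088684, 0.21195858716964722), (0.024086792021989822, 0.012822112999856472), 70.6106948852539)
```

View pics/wrist1.png

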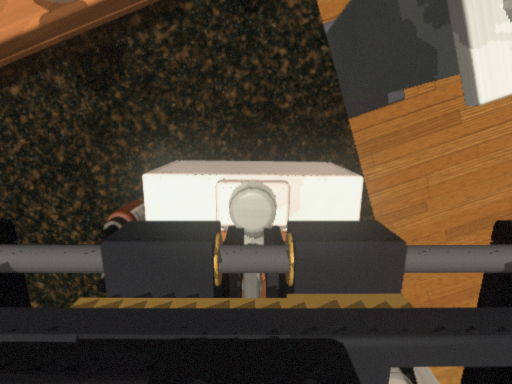

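The wrist view shows the round button at (253,207) and the white latch end of the bin around it. The 36.5 mm diameter and 0.1635 m height both match the given sizes, and the handle line behind the button agrees too. Next I go down.

>>> run_rows:
  ticks:
    - {"aperture":0.0, "tx":0.004, "ty":-0.002, "tz":0.02}
    - {"aperture":0.0, "tx":0.004, "ty":-0.002, "tz":0.04}
    - {"aperture":0.0, "tx":0.004, "ty":-0.002, "tz":0.05}
    - {"aperture":0.0, "tx":0.004, "ty":-0.002, "tz":0.05}
    - {"aperture":0.0, "tx":0.004, "ty":-0.002, "tz":0.05}

```text
time_s: 1.95
tcp_pos: [0.4506, 0.1506, 0.1918]
ee_rot: [[-0.331, -0.944, 0.001], [-0.944, 0.331, 0.0], [-0.0, -0.001, -1.0]]
wrist_force: [-0.7, -0.7, 0.1]
gripper_width: 0.007
gripper_force: 0.0
```

>>> run_rows:
  ticks:
    - {"aperture":0.0, "tz":0.006}
    - {"aperture":0.0, "tz":0.01}
    - {"aperture":0.0, "tz":0.013}
    - {"aperture":0.0, "tz":0.015}
    - {"aperture":0.0, "tz":0.015}

```text
time_s: 2.45
tcp_pos: [0.4509, 0.1505, 0.1771]
ee_rot: [[-0.332, -0.943, 0.002], [-0.943, 0.332, 0.001], [-0.002, -0.001, -1.0]]
wrist_force: [-1.0, 2.1, 5.1]
gripper_width: 0.012
gripper_force: 2.3
```

>>> run_rows:
  ticks:
    - {"aperture":0.0, "tz":0.002}
    - {"aperture":0.0, "tz":0.004}
    - {"aperture":0.0, "tz":0.005}
    - {"aperture":0.0, "tz":0.005}
    - {"aperture":0.0, "tz":0.005}

```text
time_s: 2.95
tcp_pos: [0.451, 0.1505, 0.1737]
ee_rot: [[-0.331, -0.944, 0.003], [-0.944, 0.331, 0.001], [-0.002, -0.002, -1.0]]
wrist_force: [-4.7, 1.4, 13.4]
gripper_width: 0.003
gripper_force: 6.7
```

Force is 13 N, above the 7 N spring force, at TCP 0.1737 m, so the button is on its stop. I'll hold briefly, then lift.

>>> run_rows:
  ticks:
    - {"aperture":0.0, "tz":0.001}
    - {"aperture":0.0, "tz":0.001}
    - {"aperture":0.0, "tz":0.001}

```text
time_s: 3.25
tcp_pos: [0.451, 0.1505, 0.1736]
ee_rot: [[-0.331, -0.944, 0.003], [-0.944, 0.331, 0.001], [-0.002, -0.003, -1.0]]
wrist_force: [-6.3, 1.1, 18.6]
gripper_width: 0.004
gripper_force: 9.3
```

>>> run_rows:
  ticks:
    - {"aperture":0.0, "tz":-0.02}
    - {"aperture":0.3, "tz":-0.05}
    - {"aperture":0.6, "tz":-0.08}
    - {"aperture":0.6, "tz":-0.08}
    - {"aperture":0.6, "tx":-0.02, "tz":-0.08}

```text
time_s: 3.75
tcp_pos: [0.4563, 0.168, 0.2508]
ee_rot: [[-0.334, -0.943, 0.0], [-0.943, 0.334, 0.001], [-0.001, 0.0, -1.0]]
wrist_force: [-0.5, 0.5, -0.7]
gripper_width: 0.281
gripper_force: 0.0
```

Run:
```python
from station import r, eyes, workorder
from h import *
c=eyes.capture('side'); W=cloud(c); Z=W[...,2]; cv2.imwrite('pics/side2.png',cv2.resize(c['pixels'][120:280,140:300,::-1],(640,640)))
o=np.array([.4498,.1503])+.087*np.array([.335,.942]); b=(W[...,:2]-o)@np.array([[.335,-.942],[.942,.335]])
for x in(-.05,-.02,.02,.05,.08):
  m=(abs(b[...,0]-x)<.006)&(abs(abs(b[...,1])-.06)<.03)&(Z<.2); print(x,m.sum(),np.median(Z[m]))
s=r.sense();print(s['tcp_pos'],s['time_s'])
```

```text
-0.05 299 0.12596479697432406
-0.02 87 0.1386338235994946
0.02 62 0.13382812249593212
0.05 63 0.13122942743881927
0.08 78 0.1276262065384436
[0.45805656 0.17100368 0.24989789] 3.8
```

View pics/side2.png

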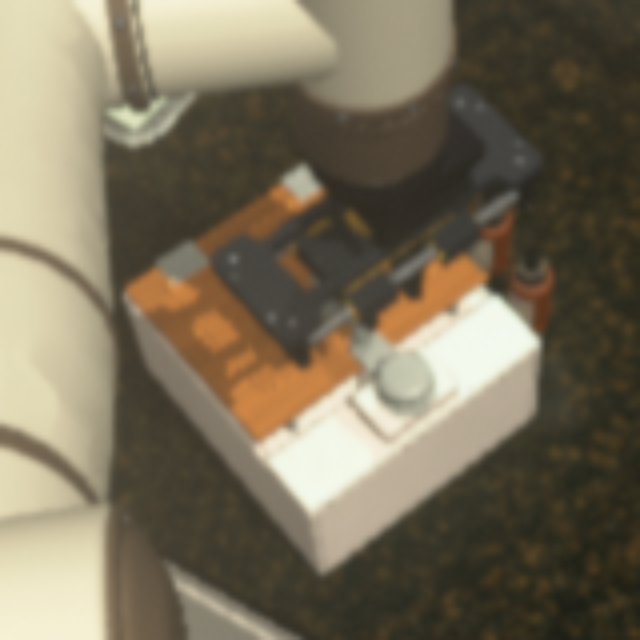

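The crop shows the lid ajar: its slope is about 0.11 rad. The button is free at (405,378) and the handle runs up-left of it near (368,345), under the gripper. I'll tilt the hand 20° back and approach the bar.

Converted, -20 degrees is -0.1111.

>>> run_rows:
  ticks:
    - {"aperture":0.6, "tx":-0.012, "tz":0.006, "dry":-0.0389}
    - {"aperture":0.6, "tx":-0.024, "tz":0.012, "dry":-0.0778}
    - {"aperture":0.6, "tx":-0.024, "tz":0.012, "dry":-0.1111}
    - {"aperture":0.6, "tx":-0.024, "tz":0.012, "dry":-0.1111}
    - {"aperture":0.6, "tx":-0.024, "tz":0.012, "dry":-0.1111}

```text
time_s: 4.3
tcp_pos: [0.4651, 0.1912, 0.2375]
ee_rot: [[-0.313, -0.943, 0.112], [-0.887, 0.333, 0.32], [-0.34, 0.001, -0.941]]
wrist_force: [0.5, 1.0, 0.2]
gripper_width: 0.595
gripper_force: 0.0
```

Run:
```python
from station import r, eyes, workorder
import numpy as np
s=r.sense(); p=s['tcp_pos']; print(p,np.round(s['joints'],1),'to handle in tool axes',np.array(s['ee_rot']).T@(np.array([.4733,.2167,.1715])-p))
```

```text
[0.46506163 0.19117062 0.237542  ] [ 33.2   5.2 -19.5 -15.6 -50.4 -44.2] to handle in tool axes [-0.00279902  0.00068604  0.07122402]
```

>>> run_rows:
  ticks:
    - {"aperture":0.6, "tx":-0.003, "ty":0.001, "tz":0.02}
    - {"aperture":0.6, "tx":-0.003, "ty":0.001, "tz":0.04}
    - {"aperture":0.6, "tx":-0.003, "ty":0.001, "tz":0.06}
    - {"aperture":0.6, "tx":-0.003, "ty":0.001, "tz":0.071}
    - {"aperture":0.6, "tx":-0.003, "ty":0.001, "tz":0.071}
    - {"aperture":0.6, "tx":-0.003, "ty":0.001, "tz":0.071}

```text
time_s: 4.9
tcp_pos: [0.4734, 0.2182, 0.1732]
ee_rot: [[-0.311, -0.944, 0.114], [-0.886, 0.331, 0.323], [-0.343, -0.001, -0.939]]
wrist_force: [-1.7, 1.4, 3.0]
gripper_width: 0.599
gripper_force: 1.1
```

>>> run_rows:
  ticks:
    - {"aperture":0.0}
    - {"aperture":0.0}
    - {"aperture":0.0}
    - {"aperture":0.0}
    - {"aperture":0.0}
    - {"aperture":0.0}

```text
time_s: 5.5
tcp_pos: [0.4733, 0.2173, 0.1729]
ee_rot: [[-0.312, -0.943, 0.115], [-0.886, 0.332, 0.323], [-0.343, -0.001, -0.94]]
wrist_force: [-0.5, 0.4, 3.7]
gripper_width: 0.154
gripper_force: 31.1
```

The bar is gripped: width 13.4 mm, force 31 N. Next I work out the hinge arc in tool axes.

Create arc.py:
```python
from station import r, eyes, workorder
import numpy as np
from scipy.spatial.transform import Rotation as R
s=r.sense(); p=np.array(s['tcp_pos']); E=np.array(s['ee_rot']); bx=np.array([.335,.942,0]); by=np.array([-.942,.335,0])
o=np.array([.4789,.2323,0]); h=o+.106*bx+[0,0,.119]
q=(p-h)@np.stack([bx,[0,0,1]],1); q=np.array([-q[0],q[1]]); a0=np.arctan2(q[1],q[0])-np.arctan2(37.5,128)
print('r',np.hypot(*q),'expect',np.hypot(.128,.0375),'lid deg',np.degrees(a0),'by in tool',np.round(E.T@by,3),'off-plane',(p-h)@by,np.round(s['joints'],1))
for t in list(range(6,55,6)):
    v=h+R.from_rotvec(by*t,degrees=True).apply(p-h)-p; print(t,np.round(E.T@v,4),np.round(p+v,3))
```

```bash
python3 arc.py
```

```text
r 0.13336953068693813 expect 0.13338009596637723 lid deg 7.496188888408488 by in tool [-0.003  1.     0.   ] off-plane 0.00023189224244229178 [ 35.2  10.8 -22.6 -17.4 -41.3 -43.1]
6 [-0.0102 -0.     -0.0095] [0.475 0.223 0.185]
12 [-0.0213 -0.0001 -0.018 ] [0.478 0.23  0.197]
18 [-0.0333 -0.0001 -0.0252] [0.481 0.239 0.208]
24 [-0.0459 -0.0001 -0.0311] [0.484 0.248 0.218]
30 [-0.0591 -0.0002 -0.0357] [0.488 0.258 0.227]
36 [-0.0727 -0.0002 -0.0389] [0.492 0.269 0.234]
42 [-0.0865 -0.0003 -0.0406] [0.496 0.281 0.241]
48 [-0.1005 -0.0003 -0.0409] [0.5   0.293 0.246]
54 [-0.1144 -0.0003 -0.0397] [0.505 0.306 0.249]
```

Converted, 24 degrees is 0.1333.

>>> run_rows:
  ticks:
    - {"aperture":0.0, "tx":-0.005, "tz":-0.005, "dry":0.0167}
    - {"aperture":0.0, "tx":-0.0102, "tz":-0.0095, "dry":0.0333}
    - {"aperture":0.0, "tx":-0.0157, "tz":-0.0139, "dry":0.05}
    - {"aperture":0.0, "tx":-0.0213, "tz":-0.018, "dry":0.0667}
    - {"aperture":0.0, "tx":-0.0272, "tz":-0.0218, "dry":0.0833}
    - {"aperture":0.0, "tx":-0.0333, "tz":-0.0252, "dry":0.1}
    - {"aperture":0.0, "tx":-0.0396, "tz":-0.0283, "dry":0.1167}
    - {"aperture":0.0, "tx":-0.0459, "tz":-0.0311, "dry":0.1333}

```text
time_s: 6.3
tcp_pos: [0.4841, 0.2471, 0.2177]
ee_rot: [[-0.332, -0.943, -0.024], [-0.94, 0.333, -0.07], [0.074, -0.001, -0.997]]
wrist_force: [1.4, -2.3, 1.5]
gripper_width: 0.154
gripper_force: 31.0
```

>>> run_rows:
  ticks:
    - {"aperture":0.0}
    - {"aperture":0.0}

```text
time_s: 6.5
tcp_pos: [0.484, 0.247, 0.2175]
ee_rot: [[-0.331, -0.943, -0.023], [-0.941, 0.332, -0.068], [0.072, -0.001, -0.997]]
wrist_force: [1.5, -4.7, 3.1]
gripper_width: 0.156
gripper_force: 31.0
```

```bash
python3 arc.py
```

```text
r 0.13367872080705856 expect 0.13338009596637723 lid deg 31.121286565630417 by in tool [-0.003  1.    -0.001] off-plane 0.00014101824202226605 [ 45.1  16.7 -11.9   2.  -65.1 -65.4]
6 [-0.0101 -0.     -0.0097] [0.488 0.257 0.226]
12 [-0.0212 -0.0001 -0.0182] [0.492 0.268 0.234]
18 [-0.0331 -0.0001 -0.0256] [0.496 0.28  0.241]
24 [-0.0457 -0.0002 -0.0316] [0.5   0.292 0.246]
30 [-0.0589 -0.0002 -0.0364] [0.505 0.305 0.249]
36 [-0.0725 -0.0002 -0.0397] [0.509 0.318 0.252]
42 [-0.0863 -0.0003 -0.0415] [0.514 0.331 0.253]
48 [-0.1003 -0.0003 -0.042 ] [0.519 0.344 0.252]
54 [-0.1143 -0.0004 -0.0409] [0.523 0.357 0.25 ]
```

The lid is at 31° with the grip steady, so I continue the arc by about 29°.

Converted, 24 degrees is 0.1333.

>>> run_rows:
  ticks:
    - {"aperture":0.0, "tx":-0.005, "tz":-0.005, "dry":0.0167}
    - {"aperture":0.0, "tx":-0.0101, "tz":-0.0097, "dry":0.0333}
    - {"aperture":0.0, "tx":-0.0156, "tz":-0.014, "dry":0.05}
    - {"aperture":0.0, "tx":-0.0212, "tz":-0.0182, "dry":0.0667}
    - {"aperture":0.0, "tx":-0.0271, "tz":-0.022, "dry":0.0833}
    - {"aperture":0.0, "tx":-0.0331, "tz":-0.0256, "dry":0.1}
    - {"aperture":0.0, "tx":-0.0394, "tz":-0.0287, "dry":0.1167}
    - {"aperture":0.0, "tx":-0.0457, "tz":-0.0316, "dry":0.1333}

```text
time_s: 7.3
tcp_pos: [0.5004, 0.2923, 0.2465]
ee_rot: [[-0.294, -0.943, -0.156], [-0.831, 0.333, -0.445], [0.472, -0.002, -0.882]]
wrist_force: [3.5, -2.6, 2.8]
gripper_width: 0.159
gripper_force: 31.1
```

>>> run_rows:
  ticks:
    - {"aperture":0.0}
    - {"aperture":0.0}

```text
time_s: 7.5
tcp_pos: [0.5004, 0.2923, 0.2464]
ee_rot: [[-0.294, -0.943, -0.155], [-0.832, 0.332, -0.445], [0.471, -0.002, -0.882]]
wrist_force: [3.2, -3.4, 4.6]
gripper_width: 0.158
gripper_force: 31.2
```

```bash
python3 arc.py | head -2
```

```text
r 0.13424224549421374 expect 0.13338009596637723 lid deg 55.346679858547006 by in tool [-0.002  1.    -0.003] off-plane -0.00013407321774652916 [ 50.9  29.3   4.5   9.2 -91.9 -72.2]
6 [-0.0102 -0.     -0.0097] [0.505 0.305 0.25 ]
```

Converted, 4.6 degrees is 0.0256.

>>> run_rows:
  ticks:
    - {"aperture":0.0, "tx":-0.004, "tz":-0.0035, "dry":0.0128}
    - {"aperture":0.0, "tx":-0.008, "tz":-0.007, "dry":0.0256}
    - {"aperture":0.0, "tx":-0.008, "tz":-0.007, "dry":0.0256}
    - {"aperture":0.0, "tx":-0.008, "tz":-0.007, "dry":0.0256}
    - {"aperture":0.0, "tx":-0.008, "tz":-0.007, "dry":0.0256}
    - {"aperture":0.0, "tx":-0.008, "tz":-0.007, "dry":0.0256}

```text
time_s: 8.1
tcp_pos: [0.5038, 0.3017, 0.2494]
ee_rot: [[-0.281, -0.943, -0.178], [-0.794, 0.332, -0.51], [0.54, -0.002, -0.842]]
wrist_force: [2.9, -3.2, 5.6]
gripper_width: 0.157
gripper_force: 31.2
```

```bash
python3 arc.py | head -1
```

Run:
```python
from station import r, eyes, workorder
from h import *
a=eyes.capture('scene')['pixels'][120:300,100:340]; b=eyes.capture('side')['pixels'][110:290,100:340]
cv2.imwrite('pics/end.png',cv2.resize(np.hstack([a,b])[:,:,::-1],(800,300),interpolation=cv2.INTER_CUBIC))
c=eyes.capture('side'); W=cloud(c); o=np.array([.4789,.2323]); b=(W[...,:2]-o)@np.array([[.335,-.942],[.942,.335]]); Z=W[...,2]
m=(abs(b[...,0]+.087)<.022)&(abs(b[...,1])<.022)&(Z>.15)&(Z<.18); print('button z',m.sum(),np.median(Z[m]))
hsv=cv2.cvtColor(c['pixels'],cv2.COLOR_RGB2HSV); m=(hsv[...,1]>110)&(hsv[...,0]<20)&(Z>.13)&(Z<.26)&(abs(b[...,1])<.1)&(b[...,0]>-.02)&(b[...,0]<.115)
print('lid',m.sum(),np.degrees(np.arctan(np.polyfit(b[m][:,0],Z[m],1)[0])))
```

```text
r 0.13432427200529487 expect 0.13338009596637723 lid deg 59.79292668581259 by in tool [-0.001  1.    -0.003] off-plane -0.00020574084070806004 [ 51.7  32.1   7.7  10.2 -96.8 -72.7]
button z 149 0.16381131496371792
lid 340 -54.600904492038644
```

View pics/end.png

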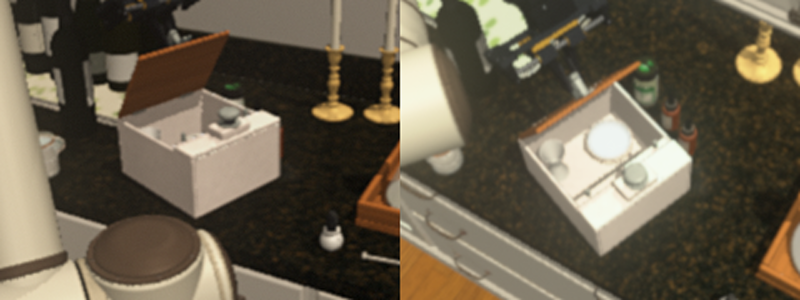

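The lid is held open, at (175,75) in the left crop, with the button up and the bystanders standing. The side view sees the lid nearly edge-on and its fit reads lower, so I check the angle in the scene view, where the underside is visible.

Run:
```python
from station import r, eyes, workorder
from h import *
c=eyes.capture('scene'); W=cloud(c); o=np.array([.4789,.2323]); b=(W[...,:2]-o)@np.array([[.335,-.942],[.942,.335]]); Z=W[...,2]
hsv=cv2.cvtColor(c['pixels'],cv2.COLOR_RGB2HSV); m=(hsv[...,1]>110)&(hsv[...,0]<20)&(Z>.135)&(Z<.25)&(abs(b[...,1])<.09)&(b[...,0]>-.02)&(b[...,0]<.13)
x,z=b[m][:,0],Z[m]; k=np.linalg.svd(np.stack([x-x.mean(),z-z.mean()],1),full_matrices=False)[2][0]
print(m.sum(),np.degrees(np.arctan2(k[1],k[0])))
m&=1>0
for lo in(.14,.17,.2,.23): q=(z>lo)&(z<lo+.02); print(lo,np.median(x[q]))
```

```text
1233 -57.85271659967985
0.14 0.08310646523703025
0.17 0.06424656444826797
0.2 0.04503906374094513
0.23 0.02635869249783306
```

```bash
python3 -c "
from station import r, eyes, workorder
print(workorder.finish_job())"
```

```text
the job is handed in; nothing more can be done
None
```

The button was pressed to its stop and came back up. The job is handed in (no verdict was returned) with the gripper still on the handle, holding the lid at about 58–60° by my measurements; I saw nothing else on the worktop moved.

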